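# Widen the vessel stand by one hole and hold it locked

## Robot

A 6-joint arm with a two-finger parallel gripper is mounted at the origin on the work surface. World frame = base frame: x ahead of the robot, y to its left, z up, the work surface at z = 0. Lengths are in m, angles in rad, forces in N, time in s.
With the tool pointing down it reaches from about 0.375 to 0.925 m from the base axis. Payload 5.7 kg.
Tool frame: the origin (TCP) lies at the centre of the arm's flange, where the gripper is bolted on; the fingertips stand 173 mm ahead of it and the grasp point (between the pads) lies 155 mm ahead of it; z points along the fingers, y is the line along which they close (so a half turn about z gives the same grasp; the last joint's range is limited). The gripper opens to 85 mm and grips with 20 to 120 N. Pads are 22 mm wide; open, the fingers measure 114 mm over their backs; the gripper's body (76 mm by 85 mm) begins 54 mm behind the grasp point. The pads swing forward as they close: fully open they stand 13 mm farther back than shut.
Start: joints at [-1.323, 0.359, 1.51, -0, 1.272, -0.115], TCP at [0.213, -0.561, 0.405] pointing down, gripper open.
Joint ranges: [-2.97, 2.97], [-1.01, 2.36], [0.21, 2.38], [-0.96, 4.11], [0.2, 2.71], [-2.98, 2.98]. Speed limits (rad/s): [2.39, 2.39, 3.14, 3.14, 3.14, 3.14].

## Interface

Orientations are given as a unit quaternion [w, x, y, z].
In Python, from bench import robot gives the robot as it stands.
- The arm moves only by the tool carry_out, never from a script. Its argument "motion" is a list of rows, each an object of numbers: "wx", "wy", "wz": the turn, a rotation vector about the tool's x, y, z in shares of pi rad (1.0 is pi rad); "dx", "dy", "dz": the shift along the tool's x, y, z in shares of 0.75 m (1.0 is 0.75 m); "claw": the finger opening in m, from 0 to 0.0854. In form: [{"wx": .., "wy": .., "wz": .., "dx": .., "dy": .., "dz": .., "claw": ..}, ...]. A call has 1 to 12 rows; each row is the pose to reach, as a shift and turn from the pose commanded when the call began, along the tool's axes at that moment; what a row does not reach only later rows make up. A row lasts 1/8 s, in which the tool goes at most 62.5 mm and 10.7 degrees, less where a joint would pass 70% of its speed; a pose out of reach is approached as far as the arm can. No shift or turn number may pass 1 either way. A call with a gripper value outside its range is refused whole. The fingers move at their own pace and stop on an object; the grip force is fixed at half the most. Time passes only in rows, so rows that repeat a pose let the fingers close. It gives the time, the measured TCP pose, the force, the opening and the grip force at its end, in the units of the state.
- robot.get_obs(): the state, without advancing time (a new reading comes with each control period).
- robot.capture(name): name is "scene" or "top"; returns (picture, depth): 400x640x3 uint8, red, green, blue; 400x640 float32, m along the optical axis (not along the pixel's ray), 0 where there is no reading.
- robot.get_calibration(name): a dict with "intrinsics" (3x3 intrinsics, pixels), "camera_from_world" (4x4, takes a point from world to camera coordinates). Camera axes: x right, y up, looking along -z (the intrinsics and any distortion apply to the point x, -y, -z); pixel columns grow to the right and rows downward; lengths in m; the calibration is good to about 2 mm. A picture is of the moment at which its call begins. get_calibration takes no time and is no camera call.
- robot.hand_in(): hands the job in; it is judged then, once.
The state is a dict: "time": time; "q": joint angles; "joint_velocities": joint speeds; "joint_torque": joint torques, N m; "ee_pos": TCP position; "ee_rot": TCP orientation; "wrist_force": force on the tool from outside, world axes, zero at the start; "wrist_torque": the same for the moment, N m; "gripper_width": finger opening in m; "finger_force": force on a finger pad.
Only numpy, scipy, OpenCV 4.12 (cv2) and the standard library are available. Lean on these libraries where they do the work, as an engineer would, in place of code of your own. Each camera call takes 0.05 s, during which the arm holds its last target. There are 200 camera calls.

## Task

The vessel stand has to go one hole wider for the big aluminium vessel: pull up the knob of its spring lock plunger, slide the movable rung away from the fixed rung to the very next hole (no further), and let the pin drop fully home there. Finish still holding the knob in your fingers with the pin home, so that the stand stays locked while I bring the vessel over. Leave the two bowls and the roller stone where they are.

Things in the scene. Friction and masses are not known exactly. Their poses are not given: they have to be found in the camera images.
- stand: Steel vessel stand screwed to the ledge; fixed. A 30 x 30 mm tube along its y axis, y = -210 to +165 mm, 24 to 54 mm above the ledge, on two 180 mm cross feet. 10 mm holes in the tube's top at y = -40, 0, 40, 80, 120 mm. Origin: on the ledge under the hole where the pin starts (y = 0). Axes: z up, +y along the tube away from the fixed rung (the way to slide), x across.
- rung_slide (a joint): Travel in m of the sliding saddle along the stand's +y: 0 in the starting hole, 0.040 in the next. An aluminium sleeve round the tube, 38 mm wide, from 50 mm behind to 26 mm ahead of the plunger's axis, top 58 mm above the ledge; carries plunger and movable rung. Slides with about 2 N of friction, more if the pin drags. Pin down in a hole: 1 mm of play either way.
- lock_pin (a joint): How far the plunger is pulled up, in m: 0 fully home in a hole, 0.012 fully up. The pin is 8 mm thick, round-nosed, and reaches 9 mm into the hole: clear of the tube from 0.009 on; let down between holes it rests on the tube at about 0.009. A spring pushes it down with 6 N at home, about 10 N fully up.
- pull_knob: The plunger's black round pull knob, 25 mm in diameter, 24 mm high, 21 mm wide in its lowest 4 mm; moves with pin and saddle. Pin home, it spans 79 to 103 mm above the ledge, over a steel bush 18 to 24 mm wide on the saddle's top. Sides and top are free for fingers. Origin: on its axis, 79 mm below its underside (ledge height when home); axes parallel to the stand's.
- knob_grip (a point): Point on the axis of the pull knob, 9 mm below its top, 94 mm above the ledge when the pin is home: the middle of the place to grip it. Moves with the knob.
- sliding_rung (a point): Middle of the movable rung's bar, 47 mm behind the knob's axis (towards the fixed rung). Bar 180 mm long across the tube, 14 mm thick with 19 mm rubber ends, axis 95 mm above the ledge, on a 50 mm wide upright plate of the saddle.
- fixed_rung (a point): Middle of the fixed rung's bar, at y = -190 mm on the stand, 95 mm above the ledge; same size as the movable rung.
- next_hole (a point): Centre of the mouth of the hole to which the pin must go, 54 mm above the ledge, 40 mm along +y from the starting hole; does not move.
- slab: Black stone grinding slab, 340 mm long (its x), 220 mm wide (its y), about 66 mm high at its ends, fixed and not to be handled. Origin: centre of its underside.
- roller: Loose stone roller, 240 mm long along its own y axis, 56 mm thick, lying across the slab in its worn hollow, axis 83 mm above the ledge. Origin: its middle. Leave it.
- bowl_a: Loose small steel bowl, 90 mm across the rim, 38 mm high. Origin: centre of its underside. Leave it.
- bowl_b: Second small steel bowl, the same. Leave it.

How it is judged:
On the way, in this order (a step that is already met when the one before it is completed fails the run):
1. the plunger is pulled up out of the starting hole (value of joint lock_pin above 0.006 m and value of joint rung_slide between -0.01 and 0.01 m), for 0.1 s.
2. the movable rung has been slid to the next hole outward (value of joint rung_slide between 0.036 and 0.044 m), for 0.1 s.
At the end, for the whole second after the job is handed in: The saddle stands at the next hole outward (within 3.5 mm), the pin is home in it (within 2.5 mm of fully down), and the fingers still hold the knob (more than 3 N on it) (value of joint rung_slide between 0.0365 and 0.0435 m and value of joint lock_pin below 0.0025 m and contact force between the fingers and pull_knob above 3 N); the arm keeps its last pose, push and grip.
It fails at once if the rung is slid well past the next hole or the wrong way (value of joint rung_slide above 0.056 m or value of joint rung_slide below -0.016 m).
It fails at once if a bowl or the roller stone is shifted by more than 30 mm (distance of any of bowl_a, bowl_b, roller from where it was at the start of the episode above 0.03 m).
It also fails if it takes over 32 s, if anything falls off the work surface, if the arm or the gripper's body presses on something with over 40 N, if the wrist force passes 120 N, or if a joint passes its speed limit or range.

## Working session

There is one attempt and no reset: what is moved stays moved. The work goes in short steps, Python scripts to look and compute and a tool call to move; the robot and the scene stay as the last step left them, time stands still between calls to the robot, and variables do not carry over. Pictures are saved under pics/ and viewed, at most 10 in all, crops included, and the job is handed in when it is done.

Besides the shell and the picture viewer there is one more tool, called after "Call:" as name([rows], argument=value, ...), one row to a line, values as JSON. carry_out: Moves the arm, as the interface text tells. Its arguments: {"type":"object","properties":{"motion":{"type":"array"}},"required":["motion"]}

```bash
mkdir -p pics; cat > h.py <<'E'
import numpy as np, cv2
from bench import robot
def cloud(name):
    img,d=robot.capture(name); c=robot.get_calibration(name)
    K=np.array(c["intrinsics"]); T=np.linalg.inv(np.array(c["camera_from_world"]))
    v,u=np.mgrid[:400,:640]
    x=(u-K[0,2])/K[0,0]*d; y=(v-K[1,2])/K[1,1]*d
    P=np.stack([x,-y,-d,np.ones_like(d)],-1)@T.T
    return img,d,P[...,:3]
E
python3 - <<'E'
from h import *
for n in("scene","top"):
    i,d,P=cloud(n); cv2.imwrite(f"pics/{n}0.png",cv2.cvtColor(i,cv2.COLOR_RGB2BGR)); np.savez(f"{n}0.npz",i=i,d=d,P=P)
    print(n,robot.get_calibration(n).keys())
    print(np.array(robot.get_calibration(n)["intrinsics"]).round(1).tolist())
o=robot.get_obs();print(o["ee_rot"],o["ee_pos"],o["time"])
E
```

```text
scene dict_keys(['intrinsics', 'camera_from_world'])
[[502.8, 0.0, 316.7], [0.0, 502.8, 199.3], [0.0, 0.0, 1.0]]
top dict_keys(['intrinsics', 'camera_from_world'])
[[362.5, 0.0, 315.7], [0.0, 362.5, 203.2], [0.0, 0.0, 1.0]]
[-8.34994705e-04  9.83591017e-01  1.80410671e-01 -5.55760607e-05] [ 0.21285004 -0.56063177  0.40393373] 0.1
```

View pics/scene0.png

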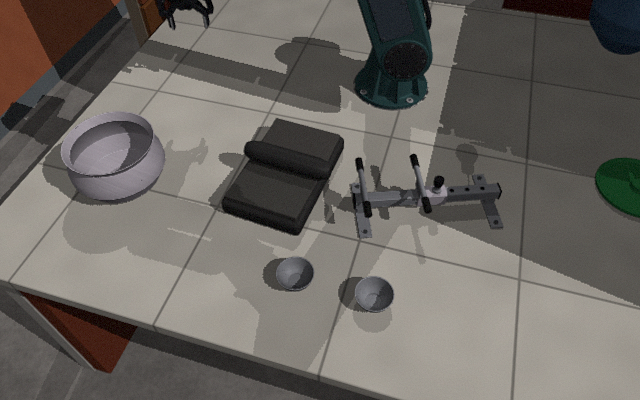

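View pics/top0.png

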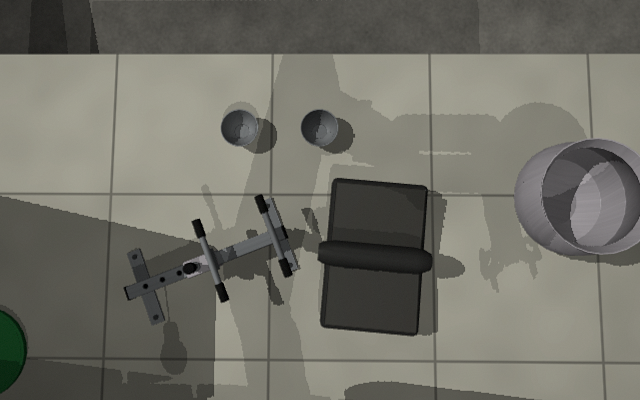

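The stand is clear in both views: knob at about (190,268) in top and (439,184) in scene. In top, the tube's far end is at (128,293) and the rungs run (198,222)-(223,299) and (261,198)-(287,274).

```bash
python3 - <<'E'
from h import *
for n,roi in(("top",(110,310,180,340)),("scene",(340,520,140,250))):
    z=np.load(f"{n}0.npz");P=z["P"];i=z["i"];x0,x1,y0,y1=roi
    m=np.zeros(P.shape[:2],bool);m[y0:y1,x0:x1]=1
    t=m&(z["d"]>0)
    H=P[...,2]
    print(n,"table z",np.median(H[t]))
    s=t&(H>.045)&(H<.06); q=P[s][:,:2]; c=np.median(q,0)
    l=cv2.fitLine(q.astype(np.float32),cv2.DIST_HUBER,0,.01,.01).ravel();print("tube",s.sum(),l.round(4),np.degrees(np.arctan2(l[1],l[0])))
    dark=i.max(-1)<45
    k=t&(H>.085)&(H<.115)
    nn,lab,st,ce=cv2.connectedComponentsWithStats(k.astype(np.uint8))
    for j in range(1,nn):
        if st[j,4]>8:
            p=P[lab==j];print(st[j],ce[j].round(1),np.median(p,0).round(4),p.min(0).round(3),p.max(0).round(3))
            a=cv2.fitLine(p[:,:2].astype(np.float32),cv2.DIST_HUBER,0,.01,.01).ravel();print("  ang",np.degrees(np.arctan2(a[1],a[0])).round(1), p[p[:,2]>.1].mean(0) if (p[:,2]>.1).any() else '')
a=cv2.imread("pics/top0.png")[200:320,110:310];b=cv2.imread("pics/scene0.png")[140:250,340:520]
cv2.imwrite("pics/c1.png",np.vstack([cv2.resize(a,(640,384),interpolation=2),cv2.resize(b[20:90,60:180],(640,210),interpolation=2)]))
E
```

```text
top table z 0.0007329330648698229
tube 1978 [ 0.3675 -0.93    0.4612  0.1938] -68.43677
[254 194  39  84 663] [272.9 235.9] [0.5244 0.0306 0.1017] [ 0.439 -0.01   0.093] [0.614 0.072 0.107]
  ang 21.5 [0.5251892  0.03129477 0.10266675]
[191 219  38  84 683] [209.9 260.7] [0.4716 0.1625 0.1018] [0.387 0.123 0.089] [0.56  0.205 0.108]
  ang 21.5 [0.47261518 0.16368621 0.10282613]
[183 263  13  12 133] [188.9 268.3] [0.4569 0.2058 0.1031] [0.443 0.196 0.087] [0.468 0.218 0.107]
  ang -56.4 [0.45585964 0.20744991 0.10326783]
scene table z 0.0006258099818010621
tube 1437 [ 0.3496 -0.9369  0.4678  0.1914] -69.539566
[409 154  23  60 402] [420.2 184.2] [0.4884 0.1675 0.101 ] [0.385 0.123 0.086] [0.563 0.205 0.108]
  ang 22.0 [0.48197579 0.1658726  0.10273584]
[355 157  17  61 396] [363.  188.1] [0.5396 0.0353 0.1008] [ 0.44  -0.009  0.086] [0.616 0.072 0.107]
  ang 22.1 [0.53496762 0.03378874 0.10248464]
[433 176  11  12 102] [438.3 181.1] [0.4631 0.2076 0.1012] [0.446 0.196 0.086] [0.472 0.22  0.108]
  ang 87.8 [0.45929239 0.20820863 0.10328092]
```

View pics/c1.png

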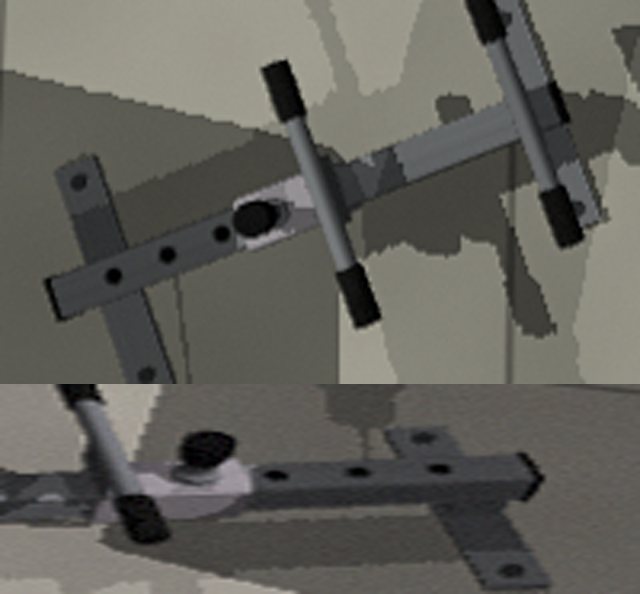

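```bash
cat > rel.py <<'E'
from h import *
from scipy.spatial.transform import Rotation as Rn
def rel(targets):
    o=robot.get_obs();w,x,y,z=o["ee_rot"];R=Rn.from_quat([x,y,z,w])
    print("t",o["time"],"pos",o["ee_pos"].round(4) if hasattr(o["ee_pos"],'round') else o["ee_pos"],"F",np.round(o["wrist_force"],1),"w",o["gripper_width"],"ff",o["finger_force"])
    for p,yaw in targets:
        c,s=np.cos(np.radians(yaw)),np.sin(np.radians(yaw))
        G=Rn.from_matrix([[c,s,0],[s,-c,0],[0,0,-1]])
        print("d",R.inv().apply(np.array(p)-o["ee_pos"]).round(4),"w",(R.inv()*G).as_rotvec().round(4))
E
python3 - <<'E'
from rel import *
P=np.load("top0.npz")["P"];print("vessel",P[130:260,510:].max((0,1)),P[130:260,510:].min((0,1)))
rel([((.38,-.2,.405),65),((.457,.2077,.38),111.6)])
E
```

```text
vessel [ 0.78158295 -0.06788543  0.86719431] [ 0.47065053 -0.83704172 -0.00558779]
t 0.1 pos [ 0.2129 -0.5606  0.4039] F [ 0.5 -0.4 -0.4] w 0.085007441053434 ff 0.0
d [ 0.2843 -0.2778 -0.0005] w [-0.0015 -0.0008 -0.7717]
d [ 0.5009 -0.6316  0.0251] w [-1.100e-03 -1.500e-03 -1.585e+00]
```

The manual's scale: shifts go in shares of 0.75 m and turns go in shares of pi rad. Converting my numbers, -0.632 m / 0.75 = -0.8427, 0.501 m / 0.75 = 0.668, -1.585 rad / 3.1416 = -0.5045.

Call:
carry_out([
  {"dx": 0.3787, "dy": -0.3707, "dz": 0, "wz": -0.2451, "claw": 0.085},
  {"dx": 0.3787, "dy": -0.3707, "dz": 0, "wz": -0.2451, "claw": 0.085},
  {"dx": 0.3787, "dy": -0.3707, "dz": 0, "wz": -0.2451, "claw": 0.085},
  {"dx": 0.3787, "dy": -0.3707, "dz": 0, "wz": -0.2451, "claw": 0.085},
  {"dx": 0.3787, "dy": -0.3707, "dz": 0, "wz": -0.2451, "claw": 0.085},
  {"dx": 0.3787, "dy": -0.3707, "dz": 0, "wz": -0.2451, "claw": 0.085},
  {"dx": 0.668, "dy": -0.8427, "dz": 0.0333, "wx": -0.0003, "wy": -0.0005, "wz": -0.5045, "claw": 0.085},
  {"dx": 0.668, "dy": -0.8427, "dz": 0.0333, "wx": -0.0003, "wy": -0.0005, "wz": -0.5045, "claw": 0.085},
  {"dx": 0.668, "dy": -0.8427, "dz": 0.0333, "wx": -0.0003, "wy": -0.0005, "wz": -0.5045, "claw": 0.085},
  {"dx": 0.668, "dy": -0.8427, "dz": 0.0333, "wx": -0.0003, "wy": -0.0005, "wz": -0.5045, "claw": 0.085},
  {"dx": 0.668, "dy": -0.8427, "dz": 0.0333, "wx": -0.0003, "wy": -0.0005, "wz": -0.5045, "claw": 0.085},
  {"dx": 0.668, "dy": -0.8427, "dz": 0.0333, "wx": -0.0003, "wy": -0.0005, "wz": -0.5045, "claw": 0.085},
])

```text
$.motion[0]: bad value
```

```bash
python3 - <<'E'
from rel import *
rel([((.457,.2077,.38),111.6)])
E
```

```text
t 0.1 pos [ 0.2129 -0.5606  0.4039] F [ 0.5 -0.4 -0.4] w 0.085007441053434 ff 0.0
d [ 0.5009 -0.6316  0.0251] w [-1.100e-03 -1.500e-03 -1.585e+00]
```

To row units: -0.632 m / 0.75 = -0.8427, 0.501 m / 0.75 = 0.668, -1.585 rad / 3.1416 = -0.5045.

Call:
carry_out([
  {"wx": 0, "wy": 0, "wz": -0.2451, "dx": 0.3787, "dy": -0.3707, "dz": 0, "claw": 0.085},
  {"wx": 0, "wy": 0, "wz": -0.2451, "dx": 0.3787, "dy": -0.3707, "dz": 0, "claw": 0.085},
  {"wx": 0, "wy": 0, "wz": -0.2451, "dx": 0.3787, "dy": -0.3707, "dz": 0, "claw": 0.085},
  {"wx": 0, "wy": 0, "wz": -0.2451, "dx": 0.3787, "dy": -0.3707, "dz": 0, "claw": 0.085},
  {"wx": 0, "wy": 0, "wz": -0.2451, "dx": 0.3787, "dy": -0.3707, "dz": 0, "claw": 0.085},
  {"wx": 0, "wy": 0, "wz": -0.2451, "dx": 0.3787, "dy": -0.3707, "dz": 0, "claw": 0.085},
  {"wx": -0.0003, "wy": -0.0005, "wz": -0.5045, "dx": 0.668, "dy": -0.8427, "dz": 0.0333, "claw": 0.085},
  {"wx": -0.0003, "wy": -0.0005, "wz": -0.5045, "dx": 0.668, "dy": -0.8427, "dz": 0.0333, "claw": 0.085},
  {"wx": -0.0003, "wy": -0.0005, "wz": -0.5045, "dx": 0.668, "dy": -0.8427, "dz": 0.0333, "claw": 0.085},
  {"wx": -0.0003, "wy": -0.0005, "wz": -0.5045, "dx": 0.668, "dy": -0.8427, "dz": 0.0333, "claw": 0.085},
  {"wx": -0.0003, "wy": -0.0005, "wz": -0.5045, "dx": 0.668, "dy": -0.8427, "dz": 0.0333, "claw": 0.085},
  {"wx": -0.0003, "wy": -0.0005, "wz": -0.5045, "dx": 0.668, "dy": -0.8427, "dz": 0.0333, "claw": 0.085},
])

```text
time: 1.6
ee_pos: [0.4445, 0.1485, 0.3832]
ee_rot: [0.001, 0.562, 0.827, -0.001]
wrist_force: [1.2, -0.0, -0.1]
gripper_width: 0.085
finger_force: 0.0
```

```bash
python3 - <<'E'
from rel import *
rel([((.457,.2077,.38),111.6)])
E
```

```text
t 1.6 pos [0.4445 0.1485 0.3832] F [ 1.2 -0.  -0.1] w 0.08504020757890733 ff 0.0
d [0.0504 0.0334 0.0031] w [-0.0002  0.0018  0.001 ]
```

Call:
carry_out([
  {"wx": 0, "wy": 0, "wz": 0, "dx": 0, "dy": 0, "dz": 0, "claw": 0.085},
  {"wx": 0, "wy": 0, "wz": 0, "dx": 0, "dy": 0, "dz": 0, "claw": 0.085},
  {"wx": 0, "wy": 0, "wz": 0, "dx": 0, "dy": 0, "dz": 0, "claw": 0.085},
])

```text
time: 1.98
ee_pos: [0.4444, 0.1452, 0.3832]
ee_rot: [0.0, 0.563, 0.827, -0.001]
wrist_force: [-1.1, -0.4, -0.2]
gripper_width: 0.0849
finger_force: 0.0
```

```bash
python3 - <<'E'
from rel import *
rel([((.457,.2077,.247),111.6)])
i,d,P=cloud("scene");cv2.imwrite("pics/s1.png",cv2.resize(cv2.cvtColor(i,cv2.COLOR_RGB2BGR)[60:260,320:560],(720,600),interpolation=2))
E
```

```text
t 1.975 pos [0.4444 0.1452 0.3832] F [-1.1 -0.4 -0.2] w 0.08485582228805578 ff 0.0
d [0.0538 0.0348 0.1361] w [-0.001   0.0017 -0.0017]
```

View pics/s1.png

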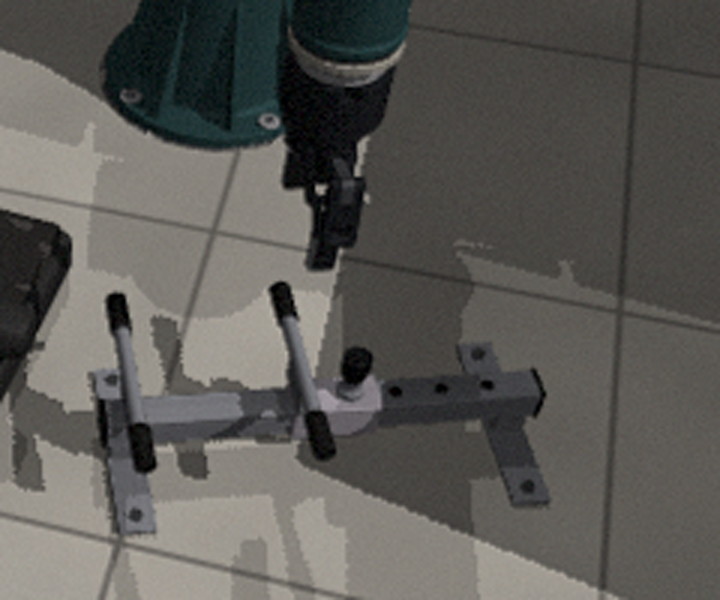

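The gripper is up near (330,210) in the crop, above and short of the knob at (355,362). The scene is unchanged and the fingers lie across the tube. Next I'll move over the knob, then down.

To row units: 0.09 m / 0.75 = 0.12, 0.03 m / 0.75 = 0.04, -0.001 rad / 3.1416 = -0.0003.

Call:
carry_out([
  {"wx": -0.0003, "wy": 0.0005, "wz": 0, "dx": 0.072, "dy": 0.0467, "dz": 0, "claw": 0.085},
  {"wx": -0.0003, "wy": 0.0005, "wz": 0, "dx": 0.072, "dy": 0.0467, "dz": 0, "claw": 0.085},
  {"wx": -0.0003, "wy": 0.0005, "wz": 0, "dx": 0.072, "dy": 0.0467, "dz": 0.04, "claw": 0.085},
  {"wx": -0.0003, "wy": 0.0005, "wz": 0, "dx": 0.072, "dy": 0.0467, "dz": 0.08, "claw": 0.085},
  {"wx": -0.0003, "wy": 0.0005, "wz": 0, "dx": 0.072, "dy": 0.0467, "dz": 0.12, "claw": 0.085},
  {"wx": -0.0003, "wy": 0.0005, "wz": 0, "dx": 0.072, "dy": 0.0467, "dz": 0.12, "claw": 0.085},
  {"wx": -0.0003, "wy": 0.0005, "wz": 0, "dx": 0.072, "dy": 0.0467, "dz": 0.12, "claw": 0.085},
])

```text
time: 2.9
ee_pos: [0.4578, 0.2086, 0.2941]
ee_rot: [0.0, 0.563, 0.827, 0.001]
wrist_force: [0.2, -0.2, 0.8]
gripper_width: 0.0849
finger_force: 0.0
```

```bash
python3 - <<'E'
from rel import *
rel([((.457,.2077,.247),111.6)])
i,d,P=cloud("scene");a=cv2.resize(cv2.cvtColor(i,cv2.COLOR_RGB2BGR)[120:220,390:510],(720,600),interpolation=2)
cv2.imwrite("pics/s2.png",a)
E
```

```text
t 2.9 pos [0.4578 0.2086 0.2941] F [ 0.2 -0.2  0.8] w 0.08485252912073481 ff 0.0
d [-0.0005 -0.0011  0.0471] w [ 0.0015  0.0002 -0.0011]
```

View pics/s2.png

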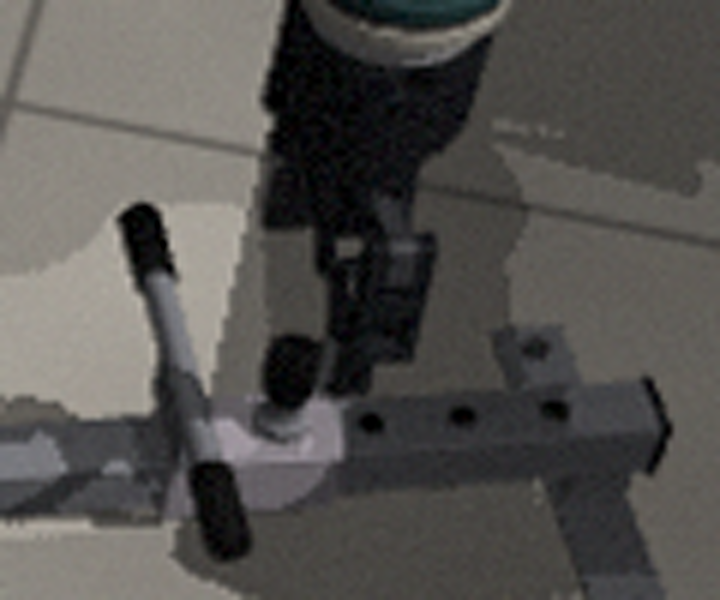

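The fingers show at about (350,380)-(390,350), right of the knob at (293,370) in the crop. I'll check by projection whether that is just parallax.

```bash
python3 - <<'E'
from h import *
c=robot.get_calibration("scene");K=np.array(c["intrinsics"]);M=np.array(c["camera_from_world"])
def pr(p):
    q=M@np.r_[p,1];u=K@np.array([q[0],-q[1],-q[2]]);u=u[:2]/u[2];return ((u-[390,120])*6).round(0)
x=np.array([.93,.368,0]);c0=np.array([.4578,.2086,0])
for z in(.134,.16):
  for s in(-.043,-.057,.043,.057): print(z,s,pr(c0+s*x+[0,0,z]))
print("knob top",pr([.457,.2077,.103]),"mid",pr([.457,.2077,.091]))
i,d,P=cloud("scene")
w=P[120:220,390:510].reshape(-1,3);m=(w[:,2]>.115)&(w[:,2]<.17)&(d[120:220,390:510].ravel()>0)
q=w[m]-c0; y=np.array([-.368,.93,0])
import numpy as np
print(m.sum(),"along x pct",np.percentile(q@x,[2,25,50,75,98]).round(3),"along y",np.percentile(q@y,[2,25,50,75,98]).round(3), "z",w[m][:,2].min())
E
```

```text
0.134 -0.043 [284. 226.]
0.134 -0.057 [276. 202.]
0.134 0.043 [334. 383.]
0.134 0.057 [342. 410.]
0.16 -0.043 [295. 182.]
0.16 -0.057 [287. 158.]
0.16 0.043 [346. 340.]
0.16 0.057 [355. 367.]
knob top [293. 352.] mid [288. 371.]
148 along x pct [-0.047 -0.042 -0.039  0.052  0.058] along y [-0.011 -0.009 -0.005  0.     0.007] z 0.13264789828547985
```

The projected fingertips match the image and sit centred across the knob. Now descend and grip.

To row units: 0.047 m / 0.75 = 0.0627, -0.001 m / 0.75 = -0.0013.

Call:
carry_out([
  {"wx": 0, "wy": 0, "wz": 0, "dx": -0.0007, "dy": -0.0013, "dz": 0.0267, "claw": 0.085},
  {"wx": 0, "wy": 0, "wz": 0, "dx": -0.0007, "dy": -0.0013, "dz": 0.0467, "claw": 0.085},
  {"wx": 0, "wy": 0, "wz": 0, "dx": -0.0007, "dy": -0.0013, "dz": 0.0627, "claw": 0.085},
  {"wx": 0, "wy": 0, "wz": 0, "dx": -0.0007, "dy": -0.0013, "dz": 0.0627, "claw": 0.06},
  {"wx": 0, "wy": 0, "wz": 0, "dx": -0.0007, "dy": -0.0013, "dz": 0.0627, "claw": 0.04},
  {"wx": 0, "wy": 0, "wz": 0, "dx": -0.0007, "dy": -0.0013, "dz": 0.0627, "claw": 0.03},
  {"wx": 0, "wy": 0, "wz": 0, "dx": -0.0007, "dy": -0.0013, "dz": 0.0627, "claw": 0.02},
  {"wx": 0, "wy": 0, "wz": 0, "dx": -0.0007, "dy": -0.0013, "dz": 0.0627, "claw": 0.01},
  {"wx": 0, "wy": 0, "wz": 0, "dx": -0.0007, "dy": -0.0013, "dz": 0.0627, "claw": 0.01},
  {"wx": 0, "wy": 0, "wz": 0, "dx": -0.0007, "dy": -0.0013, "dz": 0.0627, "claw": 0.01},
  {"wx": 0, "wy": 0, "wz": 0, "dx": -0.0007, "dy": -0.0013, "dz": 0.0627, "claw": 0.01},
])

```text
time: 4.38
ee_pos: [0.4565, 0.2085, 0.2469]
ee_rot: [0.0, 0.562, 0.827, 0.0]
wrist_force: [-1.6, -0.7, 5.8]
gripper_width: 0.0228
finger_force: 58.4
```

```bash
python3 - <<'E'
from rel import *
rel([((.457,.2077,.247),111.6)])
i,d,P=cloud("scene");a=cv2.resize(cv2.cvtColor(i,cv2.COLOR_RGB2BGR)[120:220,390:510],(720,600),interpolation=2)
cv2.imwrite("pics/s3.png",a)
E
```

```text
t 4.375 pos [0.4565 0.2085 0.2469] F [-1.6 -0.7  5.8] w 0.02278634835270668 ff 58.436902267858386
d [-0.0009  0.0002 -0.0001] w [0.0009 0.0001 0.0001]
```

View pics/s3.png

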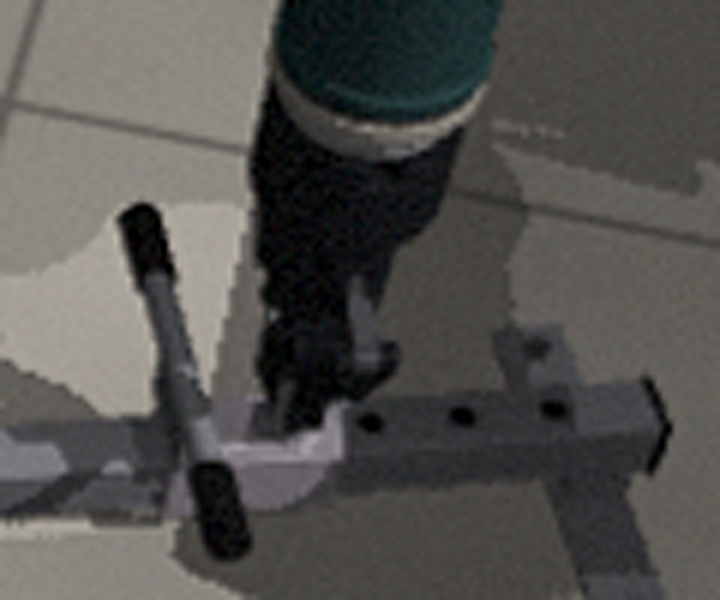

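Gripped with 58 N at 23 mm opening. The fingers enclose the knob at about (300,370) in the crop. Now pull up.

To row units: -0.011 m / 0.75 = -0.0147, -0.009 m / 0.75 = -0.012.

Call:
carry_out([
  {"wx": 0, "wy": 0, "wz": 0, "dx": 0, "dy": 0, "dz": -0.004, "claw": 0.01},
  {"wx": 0, "wy": 0, "wz": 0, "dx": 0, "dy": 0, "dz": -0.008, "claw": 0.01},
  {"wx": 0, "wy": 0, "wz": 0, "dx": 0, "dy": 0, "dz": -0.012, "claw": 0.01},
  {"wx": 0, "wy": 0, "wz": 0, "dx": 0, "dy": 0, "dz": -0.0147, "claw": 0.01},
  {"wx": 0, "wy": 0, "wz": 0, "dx": 0, "dy": 0, "dz": -0.0147, "claw": 0.01},
  {"wx": 0, "wy": 0, "wz": 0, "dx": 0, "dy": 0, "dz": -0.0147, "claw": 0.01},
])

```text
time: 5.18
ee_pos: [0.4565, 0.2085, 0.2571]
ee_rot: [0.0, 0.562, 0.827, 0.0]
wrist_force: [1.3, -0.4, -9.9]
gripper_width: 0.0229
finger_force: 59.1
```

```bash
python3 - <<'E'
from rel import *
y=np.array([-.368,.93,0]);b=np.array(robot.get_obs()["ee_pos"])
rel([(b+.04*y,111.6),(b+.02*y,111.6)])
i,d,P=cloud("scene");a=cv2.resize(cv2.cvtColor(i,cv2.COLOR_RGB2BGR)[120:220,390:510],(720,600),interpolation=2)
cv2.imwrite("pics/s4.png",a)
E
```

```text
t 5.175 pos [0.4565 0.2085 0.2571] F [ 1.3 -0.4 -9.9] w 0.022923603159678667 ff 59.12458657287061
d [0.04 0.   0.  ] w [ 0.0004 -0.     -0.    ]
d [0.02 0.   0.  ] w [ 0.0004 -0.     -0.    ]
```

View pics/s4.png

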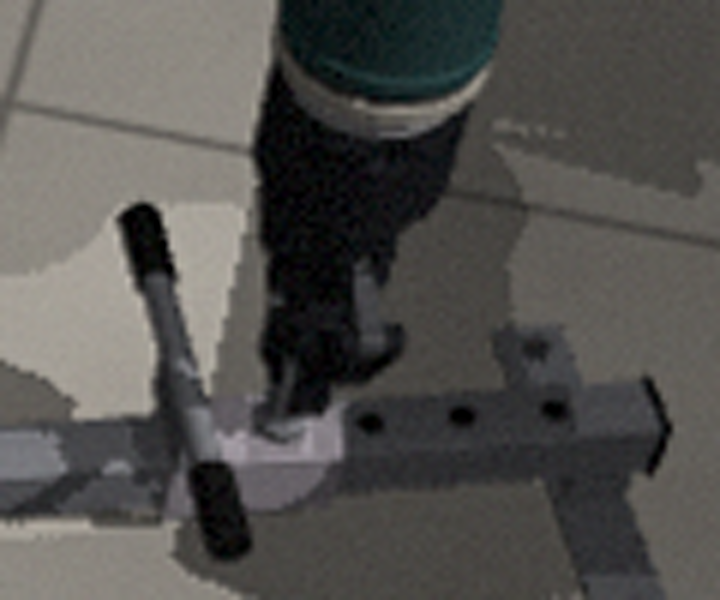

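The TCP rose 10.2 mm and the wrist carries -9.9 N, which fits the spring with the pin out. The shiny plunger stem shows at (285,430). Now slide 40 mm.

To row units: 0.04 m / 0.75 = 0.0533, 0.037 m / 0.75 = 0.0493.

Call:
carry_out([
  {"wx": 0, "wy": 0, "wz": 0, "dx": 0.0053, "dy": 0, "dz": 0, "claw": 0.01},
  {"wx": 0, "wy": 0, "wz": 0, "dx": 0.0107, "dy": 0, "dz": 0, "claw": 0.01},
  {"wx": 0, "wy": 0, "wz": 0, "dx": 0.0173, "dy": 0, "dz": 0, "claw": 0.01},
  {"wx": 0, "wy": 0, "wz": 0, "dx": 0.024, "dy": 0, "dz": 0, "claw": 0.01},
  {"wx": 0, "wy": 0, "wz": 0, "dx": 0.0307, "dy": 0, "dz": 0, "claw": 0.01},
  {"wx": 0, "wy": 0, "wz": 0, "dx": 0.0373, "dy": 0, "dz": 0, "claw": 0.01},
  {"wx": 0, "wy": 0, "wz": 0, "dx": 0.044, "dy": 0, "dz": 0, "claw": 0.01},
  {"wx": 0, "wy": 0, "wz": 0, "dx": 0.0493, "dy": 0, "dz": 0, "claw": 0.01},
  {"wx": 0, "wy": 0, "wz": 0, "dx": 0.0533, "dy": 0, "dz": 0, "claw": 0.01},
  {"wx": 0, "wy": 0, "wz": 0, "dx": 0.0533, "dy": 0, "dz": 0, "claw": 0.01},
  {"wx": 0, "wy": 0, "wz": 0, "dx": 0.0533, "dy": 0, "dz": 0, "claw": 0.01},
])

```text
time: 6.6
ee_pos: [0.4416, 0.246, 0.2572]
ee_rot: [-0.0, 0.562, 0.827, 0.0]
wrist_force: [-0.5, 2.1, -10.2]
gripper_width: 0.0228
finger_force: 59.1
```

```bash
python3 - <<'E'
from rel import *
rel([((.4565-.0147,.2085+.0372,.2469),111.6)])
z=np.load("scene0.npz")["P"]
i,d,P=cloud("scene")
x=np.array([.93,.368]);y=np.array([-.368,.93]);o=np.array([.457,.2077])
for Q in(z,P):
    w=Q[130:230,390:480].reshape(-1,3);q=w[:,:2]-o;a=q@x;b=q@y
    m=(w[:,2]>.085)&(w[:,2]<.11)&(a>.035)&(a<.085)&(b<.03)&(b>-.08)   # near rung half
    print(m.sum(),"rung y",np.median(b[m]))
cv2.imwrite("pics/s5.png",cv2.resize(cv2.cvtColor(i,cv2.COLOR_RGB2BGR)[120:220,390:510],(720,600),interpolation=2))
E
```

```text
t 6.6 pos [0.4416 0.246  0.2572] F [ -0.5   2.1 -10.2] w 0.022809009764520344 ff 59.1433506924659
d [-0.0003  0.0001  0.0103] w [ 0.0005 -0.0008 -0.0003]
116 rung y -0.049636599553084956
121 rung y -0.008854421645286529
```

View pics/s5.png

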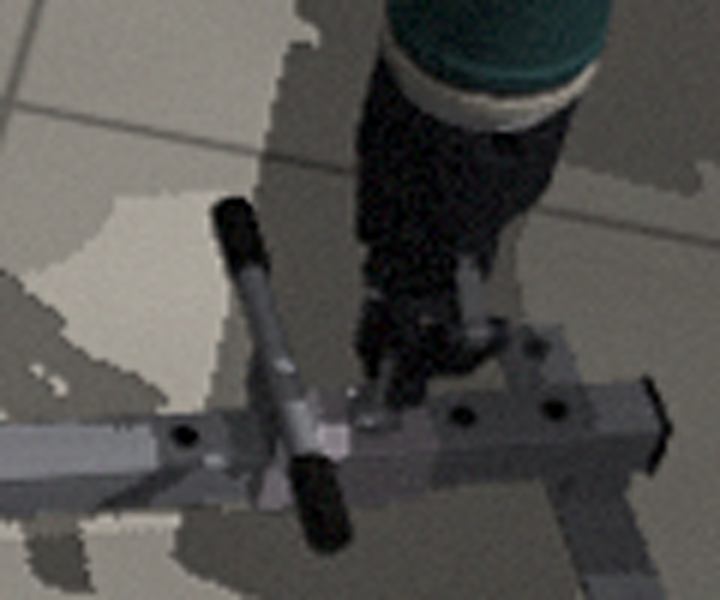

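The rung moved about 40.8 mm and two holes, (462,415) and (555,410), remain ahead of the saddle. The next hole is now under the pin. Lower it.

To row units: 0.011 m / 0.75 = 0.0147, -0.0003 m / 0.75 = -0.0004.

Call:
carry_out([
  {"wx": 0, "wy": 0, "wz": 0, "dx": -0.0004, "dy": 0, "dz": 0.004, "claw": 0.01},
  {"wx": 0, "wy": 0, "wz": 0, "dx": -0.0004, "dy": 0, "dz": 0.008, "claw": 0.01},
  {"wx": 0, "wy": 0, "wz": 0, "dx": -0.0004, "dy": 0, "dz": 0.012, "claw": 0.01},
  {"wx": 0, "wy": 0, "wz": 0, "dx": -0.0004, "dy": 0, "dz": 0.0147, "claw": 0.01},
  {"wx": 0, "wy": 0, "wz": 0, "dx": -0.0004, "dy": 0, "dz": 0.0147, "claw": 0.01},
  {"wx": 0, "wy": 0, "wz": 0, "dx": -0.0004, "dy": 0, "dz": 0.0147, "claw": 0.01},
])

```text
time: 7.4
ee_pos: [0.4419, 0.2454, 0.2469]
ee_rot: [0.0, 0.562, 0.827, 0.0]
wrist_force: [-3.7, 0.2, 5.8]
gripper_width: 0.0231
finger_force: 60.6
```

The TCP height (0.2469) and upward force (+5.8 N) match the home state before the pull, so the pin is seated and the knob is still gripped. Handing in.

```bash
python3 -c "
from bench import robot
print(robot.hand_in())"
```

```text
the job is handed in; nothing more can be done
None
```

The rung is one hole wider, about 40 mm out, and the pin reads as fully home there by arm height and wrist force; the fingers still hold the knob at about 60 N, the bowls and roller were left alone, and the job is handed in (no verdict came back).

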